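# Drag the parts tray into its bench dock and bolt it in

## Task

Without reaching into the metal parts tray or lifting it, hook the fingertips behind its far wall and drag it towards you into the wooden dock until it has pushed both stiff buffers fully into the stop bar, and press it home there with about 15 N for half a second. Then slide the red-knobbed bolt fully to the right, behind the tray, and leave it there. Be gentle: no push on the tray or the dock may pass 20 N, the ring and the two stones must stay in the tray, and the other things on the bench must be left where they are.

Things in the scene. Friction and masses are not known exactly. Their poses are not given: they have to be found in the camera images.
- tray: loose open pan of thin grey sheet metal, 140 (x) x 180 (y) x 25 mm, 0.25 to 0.5 kg; origin at the middle of its underside, x across its short side away from the robot (far wall's outer face at x = +70 mm, near wall's at -70 mm), y along its long side to the left, z up. Slides on the board with 1 to 5 N. Bare board behind it. Touch it from outside only.
- dock: wooden fixture on a fixed plywood board 18 mm thick; origin on the board's top where the home tray's origin belongs with the stop bar clamped nearest the robot; x away from the robot, y left, z up. Dark guides 20 mm high with inner faces at y = +-93 mm from x = -100 to +2 mm (3 mm to spare each side of the tray), then flared. The home tray's axes are parallel to the dock's.
- dock_mouth (a point): middle of the dock's mouth on the board, at dock x = 41 mm, y = 0, where the flared guides end about 107 mm to either side. The bolt's seat lies behind the left guide, at dock x = 76 to 106 mm, y = 118 to 215 mm, and is 23 mm high over the board apart from the knob.
- bolt (a joint): steel barrel bolt, 10 mm rod along dock y at x = 91 mm, 12 mm up: 0 = drawn back to the left (rod tip at y = +118 mm), 0.050 m = fully shot to the right (tip at y = +68 mm, 4 to 16 mm behind the far wall of a tray that is home). Moves at about 3 N, stays where it is left.
- bolt_knob (a point): middle of the bolt's upright red knob, 16 mm round, which reaches from 38 to 58 mm above the board on a 9 mm stem; moves with the bolt along dock -y (to the right) as it is shot.
- brass_ring: loose brass-coloured ring lying in the tray, 30 mm across, 6 mm high; origin under its centre
- green_stone: loose small green oval stone lying in the tray, 15 x 21 x 9 mm; origin under its centre
- pebble: loose flat brown banded stone lying in the tray, 22 x 30 x 9 mm; origin under its centre
- blue_pliers: bystander: blue-handled pliers, 161 x 56 x 12 mm, to the left of the dock; origin under the middle
- tape: bystander: roll of tape lying flat, 104 mm across, 25 mm high, left at the back; origin under its centre
- steel_block: bystander: small steel bench block, 52 x 52 x 20 mm, to the right near the robot; origin under its centre
- brass_block: bystander: brass-coloured cube with round cups, 50 mm, right at the back; origin under its centre
- board: fixed plywood board, 400 x 410 x 18 mm, that carries the dock; it reaches from dock x = -100 to 300 mm, y = -180 to 230 mm. Origin on the bench 70 mm nearer the robot than the dock's. Behind it to the left a black desk lamp and an open drawer hang over the bench, more than 0.3 m up: go round them, on the robot's side, with the arm.
- stop_mid (a point): dock x = -70 mm, y = 0, on the board (fixed to the dock). The light wood stop bar, 24 mm high, is clamped with its face here or up to 12 mm farther from the robot: not measured, feel for it. From the face stand two round black buffers, 8 mm or a little less, at y = +-60 mm, 12 mm up; held by friction, each goes in at about 3 N and stays in.

How it is judged:
On the way, in this order (a step that is already met when the one before it is completed fails the run):
1. the fingers, behind the tray's far wall, have dragged it some 30 mm towards the dock (contact force between the fingers and tray above 0.3 N and x of the grasp point in the frame of tray above 0.07 m and y of the grasp point in the frame of tray between -0.1 and 0.1 m and x of tray in the frame of dock below 0.145 m), for 0.1 s.
2. the tray, in the dock, is pressed home against buffers and stop bar with more than 9 N (the buffers alone yield at 6 N), with the bolt still drawn (contact force between tray and dock above 9 N and x of tray in the frame of dock below 0.015 m and angle between the x axis of tray and the x axis of dock, either way round below 0.05 rad and value of joint bolt below 0.015 m), for 0.2 s.
At the end, for the whole second after the job is handed in: The tray, pressed home before, lies flat and still in the dock (its origin from 4 mm nearer to 15.5 mm farther along x than the dock's, within 6 mm along y, within 0.05 rad), the bolt is shot to within 5 mm of its full 50 mm, and the ring and both stones are in the tray (x of tray in the frame of dock between -0.004 and 0.0155 m and value of joint bolt above 0.045 m and y of tray in the frame of dock between -0.006 and 0.006 m and angle between the x axis of tray and the x axis of dock, either way round below 0.05 rad and angle between tray's own z axis and vertical below 0.05 rad and height (world z) of tray below 0.024 m and linear speed of tray below 0.01 m/s and x of brass_ring in the frame of tray between -0.07 and 0.07 m and y of brass_ring in the frame of tray between -0.09 and 0.09 m and x of green_stone in the frame of tray between -0.07 and 0.07 m and y of green_stone in the frame of tray between -0.09 and 0.09 m and x of pebble in the frame of tray between -0.07 and 0.07 m and y of pebble in the frame of tray between -0.09 and 0.09 m); the robot touches nothing.
It fails at once if the fingers press on the tray with 20 N or more (contact force between the fingers and tray above 20 N).
It fails at once if the fingers or the tray press on the dock, its buffers or its bolt with 20 N or more (contact force between any of the fingers, tray and dock above 20 N).
It fails at once if the hand reaches into the tray (x of the grasp point in the frame of tray between -0.063 and 0.063 m and y of the grasp point in the frame of tray between -0.083 and 0.083 m and z of the grasp point in the frame of tray below 0.042 m).
It fails at once if the tray is lifted or tipped (height (world z) of tray above 0.033 m or angle between tray's own z axis and vertical above 0.12 rad).
It fails at once if a bystander is moved more than 20 mm (distance of any of blue_pliers, tape, steel_block, brass_block from where it was at the start of the episode above 0.02 m).
It also fails if it takes over 72 s, if anything falls off the work surface, if the arm or the gripper's body presses on something with over 40 N, if the wrist force passes 120 N, or if a joint passes its speed limit or range.

## Robot

A 7-joint arm with a two-finger parallel gripper is mounted at the origin on a cart in front of the work surface, level with it; the furniture and walls round the work are solid. World frame = base frame: x ahead of the robot, y to its left, z up, the work surface at z = 0. Lengths are in m, angles in rad, forces in N, time in s.
With the tool pointing down it reaches from about 0.425 to 0.925 m from the base axis. Payload 6.8 kg.
Tool frame: the origin (TCP) lies at the centre of the arm's flange, where the gripper is bolted on; the fingertips stand 182 mm ahead of it and the grasp point (between the pads) lies 163 mm ahead of it; z points along the fingers, y is the line along which they close (so a half turn about z gives the same grasp; the last joint's range is limited). The gripper opens to 88 mm and grips with 3 to 60 N. Pads are 20 mm wide; open, the fingers measure 115 mm over their backs; the gripper's body (75 mm by 178 mm) begins 61 mm behind the grasp point.
Start: joints at [1.162, 0.477, 0.022, 1.555, -0.011, 1.109, -0.083], TCP at [0.2, -0.645, 0.405] pointing down, gripper open.
Joint ranges: [-2.96, 2.96], [-0.34, 2.1], [-1.41, 1.46], [0.24, 2.44], [-1.37, 4.51], [0.17, 1.92], [-2.96, 2.96]. Speed limits (rad/s): [2.39, 2.39, 3.14, 3.14, 3.14, 3.14, 3.14].

## Interface

Orientations are given as a unit quaternion [x, y, z, w].
In Python, from cell import robot gives the robot as it stands.
- The arm moves only by the tool play_rows, never from a script. Its argument "commands" is a list of rows, each an object of numbers: "x", "y", "z": the shift along the tool's x, y, z in m; "yaw": the turn about the tool's z in rad; "grip": the closure, from -1 (fully open) to 1 (shut). A call has 1 to 10 rows; each row shifts and turns the commanded pose from where the row before left it, along the tool's axes as they then stand; what a row does not reach is not made up. A row lasts 1/10 s, in which the tool goes at most 50 mm and 8.59 degrees, less where a joint would pass 70% of its speed; a pose out of reach is approached as far as the arm can. A call is refused whole if a number of a shift passes 0.05 or a number of a turn 0.15, either way. A call with a gripper value outside its range is refused whole. The fingers move at their own pace and stop on an object; "grip_force" is the grip in N (left out, the last holds). Time passes only in rows, so rows that do not move let the fingers close. It gives the time, the measured TCP pose, the force, the opening and the grip force at its end, in the units of the state.
- robot.get_obs(): the state, without advancing time (a new reading comes with each control period).
- robot.grab_frame(name): name is "side" or "top" or "wrist"; returns a dict with "img" (400x640x3 uint8, blue, green, red), "fx", "fy", "cx", "cy" (pixels), "R" (3x3) and "t" (3): a world point X has camera coordinates R X + t. Camera axes: x right, y down, z forward; pixel columns grow to the right and rows downward; lengths in m; the calibration is good to about 2 mm. A picture is of the moment at which its call begins. There is no depth.
- robot.sign_off(): hands the job in; it is judged then, once.
Trained networks look in a picture, given as the dict that the camera call returned (one of the last four; its "shot" number tells which), for a name from the list of things; names that differ only in an ending like _2 or _b are one class to them, and where a whole thing is asked for, a point or a joint stands for the part that bears it (a point fixed in the world has none). Each returns a list of dicts, best first, with "p" (0 to 1); they miss things now and then, are a little off and sometimes report something else, mostly with a low value. They report only what shows in the picture. A call takes as long as a camera call.
- robot.regions_of(picture, name): "pixels" (400x640 bool, what is visible of it).
- robot.pinpoint(picture, name): "point" ([x, y, z] in m, in world coordinates, good to about 4 mm: a listed point, or the origin of a listed thing).
The state is a dict: "time_s": time; "q": joint angles; "joint_vel": joint speeds; "tau": joint torques, N m; "position": TCP position; "tcp_rot": TCP orientation; "ft_force": force on the tool from outside, world axes, zero at the start; "torque": the same for the moment, N m; "gripper_width": finger opening in m; "grasp_force": force on a finger pad.
Only numpy, scipy, OpenCV 4.12 (cv2) and the standard library are available. Lean on these libraries where they do the work, as an engineer would, in place of code of your own. Each camera call takes 0.05 s, during which the arm holds its last target. There are 200 camera calls.

## Working session

There is one attempt and no reset: what is moved stays moved. The work goes in short steps, Python scripts to look and compute and a tool call to move; the robot and the scene stay as the last step left them, time stands still between calls to the robot, and variables do not carry over. Pictures are saved under pics/ and viewed, at most 10 in all, crops included, and the job is handed in when it is done.

Besides the shell and the picture viewer there is one more tool, called after "Request:" in YAML: its name, and indented under it one key for each argument. play_rows: Moves the arm, as the interface text tells. Its arguments: {"type":"object","properties":{"commands":{"type":"array","items":{"type":"object","properties":{"x":{"type":"number"},"y":{"type":"number"},"z":{"type":"number"},"yaw":{"type":"number"},"grip":{"type":"number"}}}},"grip_force":{"type":"number"}},"required":["commands"]}

```bash
mkdir -p pics
cat > h.py <<'E'
from cell import robot
import numpy as np, cv2
from scipy.spatial.transform import Rotation as Rn
def pts(cams,names):
    for c in cams:
        f=robot.grab_frame(c)
        cv2.imwrite(f'pics/{c}_{f["shot"]}.png',f["img"]); print(c,f["shot"])
        for n in names:
            r=robot.pinpoint(f,n)
            print(c,n,[(np.round(d["point"],4).tolist(),round(d["p"],2)) for d in r[:2]])
E
python3 - <<'E'
from h import *
o=robot.get_obs();print(o)
print(Rn.from_quat(o["tcp_rot"]).as_matrix().round(3))
pts(["side","top"],["tray","dock","dock_mouth","bolt_knob","stop_mid","board","brass_block","tape","blue_pliers"])
E
ls pics
```

```text
{'time_s': 0.0, 'q': array([ 1.16188533,  0.47777865,  0.02227668,  1.55640529, -0.01149567,
        1.1092816 , -0.08308786]), 'joint_vel': array([ 7.41667975e-04, -1.76508575e-03,  1.06264117e-03,  8.85944513e-04,
        4.33579404e-05, -3.80441195e-04,  3.27374932e-04]), 'tau': array([ 7.72917556e-04, -5.82843661e+01,  1.53503794e+00, -2.72597641e+01,
       -5.42858744e-02,  1.72049215e-02,  1.53025994e-04]), 'position': array([ 0.19996374, -0.64442819,  0.40371409]), 'tcp_rot': array([ 9.88703117e-01,  1.49884570e-01, -1.81690115e-04, -8.53817316e-04]), 'ft_force': array([ 0.85383733, -0.19675195,  0.02424557]), 'torque': array([-0.03778798,  0.01800625,  0.00596827]), 'grasp_force': 0.0, 'gripper_width': 0.08765756328787895}
[[ 0.955  0.296 -0.001]
 [ 0.296 -0.955  0.002]
 [-0.    -0.002 -1.   ]]
side 1
side tray [([0.599, -0.2121, 0.0183], 0.84)]
side dock []
side dock_mouth [([0.4808, 0.33, -0.001], 0.31)]
side bolt_knob [([0.5303, 0.0136, 0.0679], 0.4)]
side stop_mid [([0.3562, -0.1609, 0.0178], 0.88)]
side board [([0.3585, -0.155, 0.0024], 0.78)]
side brass_block [([0.5973, -0.4538, 0.0007], 0.96), ([0.6866, 0.3006, -0.0028], 0.35)]
side tape [([0.6887, 0.3009, -0.0034], 0.8)]
side blue_pliers [([0.4817, 0.3281, -0.0013], 0.5)]
top 2
top tray [([0.5604, -0.2462, 0.0145], 0.68), ([0.6005, -0.2121, 0.0186], 0.61)]
top dock []
top dock_mouth []
top bolt_knob [([0.5302, 0.013, 0.069], 0.38), ([0.562, -0.2477, 0.0184], 0.26)]
top stop_mid [([0.3522, -0.1546, 0.0163], 0.62), ([0.4851, 0.3322, 0.0043], 0.19)]
top board []
top brass_block [([0.5914, -0.4576, -0.0002], 0.73)]
top tape [([0.6882, 0.305, -0.002], 0.94)]
top blue_pliers [([0.483, 0.3367, 0.0043], 0.53)]
side_1.png
top_2.png
```

View pics/top_2.png

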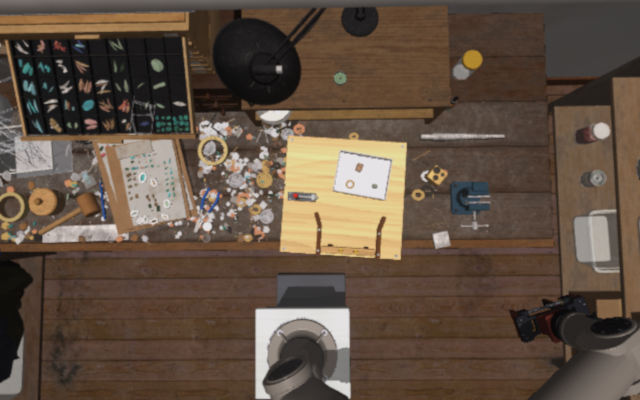

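View pics/side_1.png

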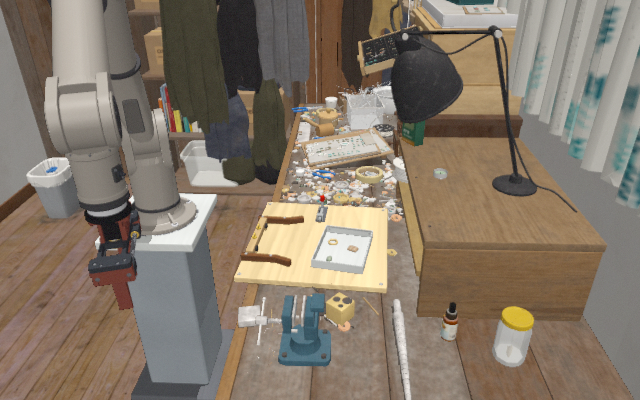

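The top view shows the board with corners at about (286,138), (407,143), (402,259) and (281,251). The tray is near (362,175), the knob near (293,197) and the stop bar near (349,250). The side view agrees. Next I'll fit the board and tray outlines.

```bash
cat >> h.py <<'E'
def ray(f,u,v,z):
    R,t=np.array(f["R"]),np.array(f["t"])
    c=-R.T@t; d=R.T@np.array([(u-f["cx"])/f["fx"],(v-f["cy"])/f["fy"],1.0])
    return c+d*(z-c[2])/d[2]
def rect(f,name,z):
    """rectangle of the region's outline put on the plane z"""
    for r in robot.regions_of(f,name)[:2]:
        m=r["pixels"].astype(np.uint8)
        cs=max(cv2.findContours(m,cv2.RETR_EXTERNAL,cv2.CHAIN_APPROX_NONE)[0],key=cv2.contourArea)[:,0]
        P=np.array([ray(f,u,v,z)[:2] for u,v in cs])*1000
        (c,s,a)=cv2.minAreaRect(P.astype(np.float32))
        print(f["shot"],name,round(r["p"],2),np.round(c,1),np.round(s,1),round(a,2))
E
python3 - <<'E'
from h import *
for c in ("top","side"):
    f=robot.grab_frame(c)
    rect(f,"board",.018); rect(f,"tray",.043); rect(f,"dock",.018)
E
```

```text
3 board 0.95 [ 527.3 -145.8] [413.9 400.6] 85.41
3 board 0.7 [ 397.6 -167.2] [219.6 133. ] 84.72
3 tray 0.63 [479.2 316.3] [ 52.4 154.8] 71.09
3 tray 0.62 [ 598.9 -210.4] [182.9 141.7] 79.9
3 dock 0.61 [ 397.4 -161.3] [238.4 139.3] 85.18
4 board 0.79 [ 528.7 -153.2] [435.1 400.5] 85.51
4 tray 0.8 [ 601.9 -222.3] [222.1 147.5] 78.96
4 dock 0.93 [ 396.2 -141.7] [261.4 147.6] 85.86
4 dock 0.16 [510.4 303.4] [ 51.9 107.9] 54.19
```

Request:
play_rows:
  commands:
    - {"yaw":0.12,"grip":-1}
    - {"yaw":0.12}
    - {"yaw":0.12}
    - {"yaw":0.12}
    - {"x":0.024,"y":-0.029}
    - {"x":0.024,"y":-0.029}
    - {"x":0.024,"y":-0.029}
    - {"x":0.024,"y":-0.029}
    - {"x":0.024,"y":-0.029}
    - {"x":0.024,"y":-0.029}

```text
validation failed for argument at $.co...
```

Request:
play_rows:
  commands:
    - {"x":0.024,"y":-0.029}
    - {"x":0.024,"y":-0.029}
    - {"x":0.024,"y":-0.029}
    - {"x":0.024,"y":-0.029}
    - {"x":0.024,"y":-0.029}
    - {"x":0.024,"y":-0.029}
    - {"x":0.024,"y":-0.029}
    - {}

```text
validation failed for argument at $.co...
```

Run:
```python
from h import *
o=robot.get_obs();print(o["time_s"],o["position"],o["ft_force"]);print(Rn.from_quat(o["tcp_rot"]).as_matrix().round(3))
f=robot.grab_frame("wrist"); cv2.imwrite("pics/w1.png",f["img"]); rect(f,"tray",.043); rect(f,"board",.018)
pts(["wrist"],["tray","dock_mouth","bolt_knob"])
```

```text
1.4 [ 0.19997696 -0.64471967  0.40468214] [-0.22506965  0.28826325  0.577163  ]
[[ 0.955  0.296  0.   ]
 [ 0.296 -0.955 -0.   ]
 [ 0.     0.    -1.   ]]
wrist 6
wrist tray []
wrist dock_mouth []
wrist bolt_knob []
```

View pics/w1.png

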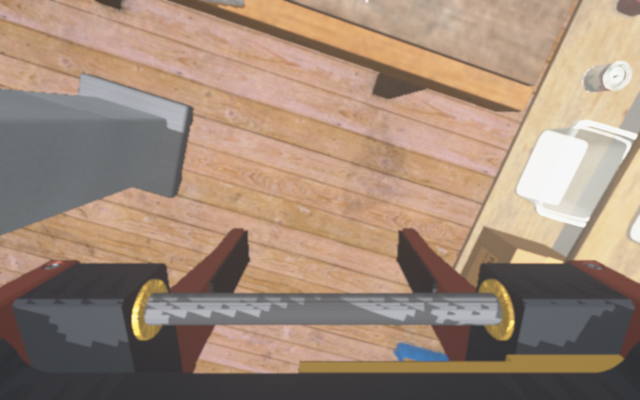

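The move calls were refused, so the arm has not moved and the wrist view shows only floor. I'll fill in every field in each row.

Request:
play_rows:
  commands:
    - {"x":0,"y":0,"z":0,"yaw":0.12,"grip":-1}
    - {"x":0,"y":0,"z":0,"yaw":0.12,"grip":-1}
    - {"x":0,"y":0,"z":0,"yaw":0.12,"grip":-1}
    - {"x":0,"y":0,"z":0,"yaw":0.12,"grip":-1}
    - {"x":0.016,"y":-0.03,"z":0,"yaw":0,"grip":-1}
    - {"x":0.016,"y":-0.03,"z":0,"yaw":0,"grip":-1}
    - {"x":0.016,"y":-0.03,"z":0,"yaw":0,"grip":-1}
    - {"x":0.016,"y":-0.03,"z":0,"yaw":0,"grip":-1}
    - {"x":0.016,"y":-0.03,"z":0,"yaw":0,"grip":-1}
    - {"x":0.016,"y":-0.03,"z":0,"yaw":0,"grip":-1}

```text
time_s: 2.75
position: [0.3273, -0.4836, 0.4049]
tcp_rot: [0.996, -0.089, 0.0, 0.0]
ft_force: [0.6, 0.4, -0.3]
gripper_width: 0.088
grasp_force: 0.0
```

Request:
play_rows:
  commands:
    - {"x":0.016,"y":-0.03,"z":0,"yaw":0,"grip":-1}
    - {"x":0.016,"y":-0.03,"z":0,"yaw":0,"grip":-1}
    - {"x":0.016,"y":-0.03,"z":0,"yaw":0,"grip":-1}
    - {"x":0.016,"y":-0.03,"z":0,"yaw":0,"grip":-1}
    - {"x":0.016,"y":-0.03,"z":0,"yaw":0,"grip":-1}
    - {"x":0.016,"y":-0.03,"z":0,"yaw":0,"grip":-1}
    - {"x":0.016,"y":-0.03,"z":0,"yaw":0,"grip":-1}
    - {"x":0.016,"y":-0.03,"z":0,"yaw":0,"grip":-1}
    - {"x":0.016,"y":-0.03,"z":0,"yaw":0,"grip":-1}
    - {"x":0,"y":0,"z":0,"yaw":0,"grip":-1}

```text
time_s: 3.75
position: [0.5194, -0.2397, 0.4049]
tcp_rot: [0.996, -0.086, 0.001, -0.001]
ft_force: [0.7, -0.3, 0.8]
gripper_width: 0.0879
grasp_force: 0.0
```

Run:
```python
from h import *
o=robot.get_obs();print(o["time_s"],o["position"],o["ft_force"]);print(Rn.from_quat(o["tcp_rot"]).as_matrix().round(3))
f=robot.grab_frame("wrist"); cv2.imwrite("pics/w2.png",f["img"]); rect(f,"tray",.043); rect(f,"board",.018)
pts(["wrist"],["tray","dock_mouth","bolt_knob"])
```

```text
3.75 [ 0.5193909  -0.23974842  0.40485587] [ 0.74990566 -0.30251569  0.77573327]
[[ 0.985 -0.17   0.002]
 [-0.17  -0.985  0.002]
 [ 0.002 -0.002 -1.   ]]
7 tray 0.93 [ 599.6 -208. ] [181.2 141.5] 79.09
7 board 0.93 [ 541.2 -145.6] [407.8 371.5] 85.22
wrist 8
wrist tray []
wrist dock_mouth []
wrist bolt_knob [([0.5308, 0.0167, 0.0679], 0.97)]
```

View pics/w2.png

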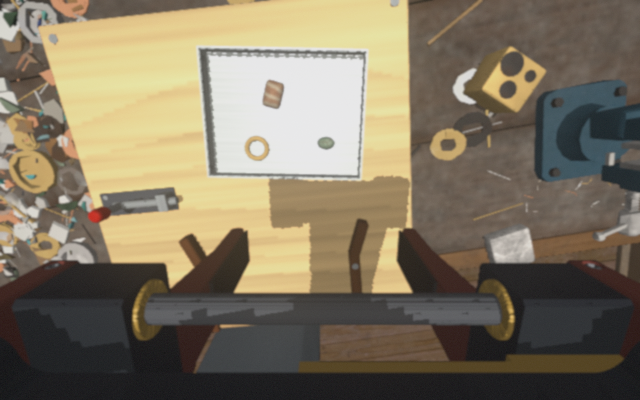

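The wrist view shows the tray at (200–367, 48–180), with the ring, green stone and pebble all inside. The red knob is at (98,215). Both match the measurements, so I'll go behind the tray and lower.

Request:
play_rows:
  commands:
    - {"x":0.0346,"y":-0.0092,"z":0,"yaw":0.012,"grip":-1}
    - {"x":0.0346,"y":-0.0092,"z":0,"yaw":0,"grip":-1}
    - {"x":0.0346,"y":-0.0092,"z":0,"yaw":0,"grip":-1}
    - {"x":0.0346,"y":-0.0092,"z":0,"yaw":0,"grip":-1}
    - {"x":0.0346,"y":-0.0092,"z":0,"yaw":0,"grip":-1}
    - {"x":0,"y":0,"z":0.04,"yaw":0,"grip":-1}
    - {"x":0,"y":0,"z":0.04,"yaw":0,"grip":-1}
    - {"x":0,"y":0,"z":0.03,"yaw":0,"grip":-1}
    - {"x":0,"y":0,"z":0.02,"yaw":0,"grip":-1}
    - {"x":0,"y":0,"z":0,"yaw":0,"grip":-1}

```text
time_s: 5.1
position: [0.6932, -0.2326, 0.2708]
tcp_rot: [0.995, -0.096, -0.003, -0.0]
ft_force: [-0.9, -1.1, 0.3]
gripper_width: 0.0881
grasp_force: 0.0
```

Run:
```python
from h import *
o=robot.get_obs();print(o["time_s"],o["position"],o["ft_force"]);print(Rn.from_quat(o["tcp_rot"]).as_matrix().round(3))
```

```text
5.1 [ 0.69322135 -0.23263201  0.27076282] [-0.89691292 -1.06867447  0.32569835]
[[ 0.982 -0.191 -0.007]
 [-0.191 -0.982  0.001]
 [-0.007 -0.    -1.   ]]
```

Request:
play_rows:
  commands:
    - {"x":0.003,"y":-0.005,"z":0.025,"yaw":0,"grip":-1}
    - {"x":0,"y":0,"z":0.02,"yaw":0,"grip":-1}
    - {"x":0,"y":0,"z":0.012,"yaw":0,"grip":-1}
    - {"x":0,"y":0,"z":0.006,"yaw":0,"grip":-1}
    - {"x":0,"y":0,"z":0,"yaw":0,"grip":-1}
    - {"x":0,"y":0,"z":0,"yaw":0,"grip":-1}

```text
time_s: 5.7
position: [0.6992, -0.2281, 0.2129]
tcp_rot: [0.995, -0.096, 0.001, 0.0]
ft_force: [0.3, 0.5, 0.5]
gripper_width: 0.0876
grasp_force: 0.0
```

Run:
```python
from h import *
o=robot.get_obs();print(o["time_s"],o["position"],o["ft_force"]);print(Rn.from_quat(o["tcp_rot"]).as_matrix().round(3))
f=robot.grab_frame("wrist");cv2.imwrite("pics/w3.png",f["img"])
```

```text
5.7 [ 0.69921631 -0.22805196  0.21289512] [0.28251563 0.50657734 0.52879904]
[[ 0.982 -0.19   0.002]
 [-0.19  -0.982 -0.001]
 [ 0.002  0.    -1.   ]]
```

View pics/w3.png

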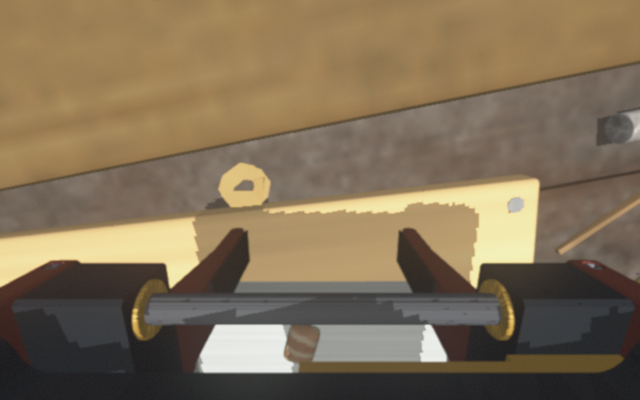

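The fingers are behind the far wall, and the tray with the pebble shows below the bar at (300,342). I'll lower 6 mm and approach.

Request:
play_rows:
  commands:
    - {"x":0,"y":0,"z":0.006,"yaw":0,"grip":-1}
    - {"x":-0.005,"y":0,"z":0,"yaw":0,"grip":-1}
    - {"x":-0.005,"y":0,"z":0,"yaw":0,"grip":-1}
    - {"x":-0.004,"y":0,"z":0,"yaw":0,"grip":-1}
    - {"x":-0.003,"y":0,"z":0,"yaw":0,"grip":-1}
    - {"x":-0.002,"y":0,"z":0,"yaw":0,"grip":-1}
    - {"x":0,"y":0,"z":0,"yaw":0,"grip":-1}

```text
time_s: 6.45
position: [0.68, -0.2241, 0.2059]
tcp_rot: [0.995, -0.095, 0.0, 0.0]
ft_force: [0.1, 0.5, 1.4]
gripper_width: 0.0881
grasp_force: 0.0
```

Request:
play_rows:
  commands:
    - {"x":-0.002,"y":0,"z":0,"yaw":0,"grip":-1}
    - {"x":-0.002,"y":0,"z":0,"yaw":0,"grip":-1}
    - {"x":-0.002,"y":0,"z":0,"yaw":0,"grip":-1}

```text
time_s: 6.75
position: [0.6745, -0.2229, 0.2058]
tcp_rot: [0.995, -0.095, 0.0, 0.0]
ft_force: [1.2, -0.7, -0.1]
gripper_width: 0.0876
grasp_force: 0.9
```

Request:
play_rows:
  commands:
    - {"x":-0.002,"y":0,"z":0,"yaw":0,"grip":-1}
    - {"x":-0.002,"y":0,"z":0,"yaw":0,"grip":-1}
    - {"x":-0.002,"y":0,"z":0,"yaw":0,"grip":-1}

```text
time_s: 7.05
position: [0.6684, -0.2217, 0.2058]
tcp_rot: [0.995, -0.095, 0.0, 0.0]
ft_force: [2.3, -0.4, 0.0]
gripper_width: 0.0877
grasp_force: 1.0
```

Request:
play_rows:
  commands:
    - {"x":-0.003,"y":-0.001,"z":0,"yaw":0,"grip":-1}
    - {"x":-0.003,"y":-0.001,"z":0,"yaw":0,"grip":-1}
    - {"x":-0.003,"y":-0.001,"z":0,"yaw":0,"grip":-1}
    - {"x":-0.003,"y":-0.0012,"z":0,"yaw":0,"grip":-1}
    - {"x":-0.003,"y":-0.0012,"z":0,"yaw":0,"grip":-1}
    - {"x":-0.003,"y":-0.0012,"z":0,"yaw":0,"grip":-1}
    - {"x":-0.003,"y":-0.0014,"z":0,"yaw":0,"grip":-1}
    - {"x":-0.003,"y":-0.0014,"z":0,"yaw":0,"grip":-1}
    - {"x":-0.003,"y":-0.0014,"z":0,"yaw":0,"grip":-1}
    - {"x":-0.003,"y":-0.0014,"z":0,"yaw":0,"grip":-1}

```text
time_s: 8.05
position: [0.641, -0.2039, 0.2057]
tcp_rot: [0.995, -0.095, 0.0, 0.0]
ft_force: [1.1, -0.2, 1.1]
gripper_width: 0.0875
grasp_force: 1.0
```

```bash
cat >> h.py <<'E'
D0=np.array([.4256,-.1625]); DY=-.082
def todock(p,yaw=None):
    c,s=np.cos(DY),np.sin(DY); d=np.array(p[:2])-D0
    return np.round(1000*np.array([c*d[0]+s*d[1],-s*d[0]+c*d[1]]),1)
def state():
    o=robot.get_obs(); M=Rn.from_quat(o["tcp_rot"]).as_matrix()
    print("t",o["time_s"],"hand dock",todock(o["position"]),"z",round(o["position"][2],4),"yaw rel dock",round(np.arctan2(M[1,0],M[0,0])-DY,3),"F",o["ft_force"].round(1))
E
python3 - <<'E'
from h import *
state()
for c in ("top","side"):
    f=robot.grab_frame(c); cv2.imwrite(f"pics/{c}b.png",f["img"]); rect(f,"tray",.043)
    for n in("tray","brass_ring","pebble"):
        for d in robot.pinpoint(f,n)[:2]: print(n,todock(d["point"]),round(d["p"],2))
cv2.imwrite("pics/crop1.png",cv2.resize(robot.grab_frame("top")["img"][120:270,260:430],None,fx=4,fy=4,interpolation=cv2.INTER_CUBIC))
E
```

```text
t 8.05 hand dock [218.1 -23.6] z 0.2057 yaw rel dock -0.109 F [ 1.1 -0.2  1.1]
10 tray 0.77 [ 564.7 -132.4] [ 78.6 134.5] 84.44
tray [136.2 -18.5] 0.71
brass_ring [105.7  23.7] 0.52
pebble [105.5  21.8] 0.65
pebble [ 89.6 183.5] 0.2
11 tray 0.87 [ 562.2 -201.8] [214.2 143.3] 79.32
tray [139.3 -18.9] 0.62
brass_ring [101.8  22.2] 0.57
brass_ring [-67.4   0.3] 0.23
pebble [169.4  -2.7] 0.56
```

View pics/crop1.png

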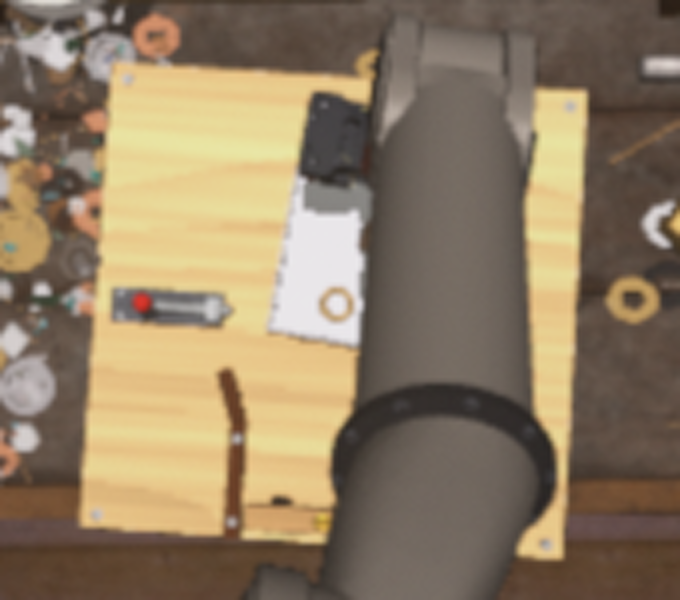

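The crop shows the tray following the fingers. Its left edge is at about (270,330)–(300,180), the ring is at (336,303), and the bolt is still drawn with its knob at (142,302). I'll keep dragging while squaring it up.

Request:
play_rows:
  commands:
    - {"x":-0.0033,"y":-0.002,"z":0,"yaw":-0.011,"grip":-1}
    - {"x":-0.0033,"y":-0.002,"z":0,"yaw":-0.011,"grip":-1}
    - {"x":-0.0033,"y":-0.002,"z":0,"yaw":-0.011,"grip":-1}
    - {"x":-0.0033,"y":-0.002,"z":0,"yaw":-0.011,"grip":-1}
    - {"x":-0.0033,"y":-0.002,"z":0,"yaw":-0.011,"grip":-1}
    - {"x":-0.0033,"y":-0.002,"z":0,"yaw":-0.011,"grip":-1}
    - {"x":-0.0033,"y":-0.002,"z":0,"yaw":-0.011,"grip":-1}
    - {"x":-0.0033,"y":-0.002,"z":0,"yaw":-0.011,"grip":-1}
    - {"x":-0.0033,"y":-0.002,"z":0,"yaw":-0.011,"grip":-1}
    - {"x":-0.0033,"y":-0.002,"z":0,"yaw":-0.011,"grip":-1}

```text
time_s: 9.6
position: [0.6112, -0.1795, 0.2057]
tcp_rot: [0.999, -0.04, 0.0, 0.0]
ft_force: [1.4, -1.0, -0.7]
gripper_width: 0.0877
grasp_force: 0.6
```

Run:
```python
from h import *
state()
for c in ("side","top"):
    f=robot.grab_frame(c); cv2.imwrite(f"pics/{c}c.png",f["img"])
    rect(f,"tray",.043)
    for n in("tray","brass_ring","pebble"):
        for d in robot.pinpoint(f,n)[:2]: print(n,todock(d["point"]),round(d["p"],2))
    if c=="side": cv2.imwrite("pics/crop2.png",cv2.resize(f["img"][180:300,220:410],None,fx=4,fy=4,interpolation=cv2.INTER_CUBIC))
```

```text
t 9.6 hand dock [186.4  -1.7] z 0.2057 yaw rel dock 0.002 F [ 1.4 -1.  -0.7]
13 tray 0.89 [ 531.9 -184. ] [220.1 145.8] 85.14
13 tray 0.6 [ 399.7 -180.8] [253. 141.] 87.17
tray [103.7  -3.3] 0.93
brass_ring [65.8 32. ] 0.51
pebble [133.7  11.7] 0.39
14 tray 0.92 [ 527.2 -115.1] [ 63.2 127.3] 85.17
tray [103.6  -4.3] 0.82
tray [ -20.5 -308.4] 0.39
brass_ring [67.1 33.7] 0.48
```

View pics/crop2.png

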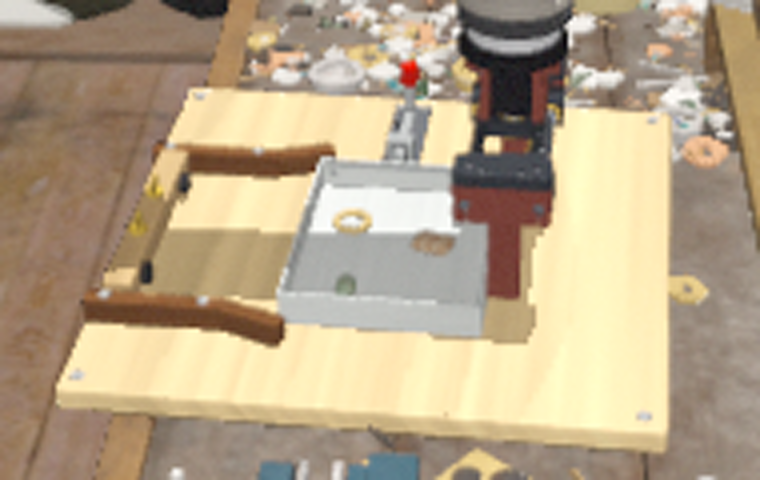

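The tray is square to the dock at the mouth. Its near edge is at about (280,295) in the crop, and everything is still inside. I'll continue in.

Request:
play_rows:
  commands:
    - {"x":-0.004,"y":-0.0004,"z":0,"yaw":0,"grip":-1}
    - {"x":-0.004,"y":-0.0004,"z":0,"yaw":0,"grip":-1}
    - {"x":-0.004,"y":-0.0004,"z":0,"yaw":0,"grip":-1}
    - {"x":-0.004,"y":-0.0004,"z":0,"yaw":0,"grip":-1}
    - {"x":-0.004,"y":-0.0004,"z":0,"yaw":0,"grip":-1}
    - {"x":-0.004,"y":-0.0004,"z":0,"yaw":0,"grip":-1}
    - {"x":-0.004,"y":-0.0004,"z":0,"yaw":0,"grip":-1}
    - {"x":-0.004,"y":-0.0004,"z":0,"yaw":0,"grip":-1}

```text
time_s: 10.9
position: [0.5795, -0.1738, 0.2057]
tcp_rot: [0.999, -0.041, 0.0, 0.0]
ft_force: [0.8, -0.9, -0.7]
gripper_width: 0.0876
grasp_force: 0.7
```

Run:
```python
from h import *
state()
for c in ("side","top"):
    f=robot.grab_frame(c); rect(f,"tray",.043)
    for n in("tray",):
        for d in robot.pinpoint(f,n)[:2]: print(n,todock(d["point"]),round(d["p"],2))
```

```text
t 10.9 hand dock [154.3   1.4] z 0.2057 yaw rel dock 0.001 F [ 0.8 -0.9 -0.7]
15 tray 0.57 [ 493.6 -181.9] [138.4 225.9] 1.9
tray [72.5  1.1] 0.83
16 tray 0.98 [ 495.5 -107.4] [ 63.2 126.7] 89.27
16 tray 0.33 [685.4 292.4] [104.5  92.9] 44.84
tray [74.4  0.4] 0.62
```

Request:
play_rows:
  commands:
    - {"x":-0.003,"y":0.0001,"z":0,"yaw":0,"grip":-1}
    - {"x":-0.003,"y":0,"z":0,"yaw":0,"grip":-1}
    - {"x":-0.003,"y":0,"z":0,"yaw":0,"grip":-1}
    - {"x":-0.003,"y":0,"z":0,"yaw":0,"grip":-1}
    - {"x":-0.003,"y":0,"z":0,"yaw":0,"grip":-1}
    - {"x":-0.003,"y":0,"z":0,"yaw":0,"grip":-1}
    - {"x":-0.003,"y":0,"z":0,"yaw":0,"grip":-1}
    - {"x":-0.003,"y":0,"z":0,"yaw":0,"grip":-1}

```text
time_s: 12.0
position: [0.5556, -0.172, 0.2057]
tcp_rot: [0.999, -0.041, 0.0, 0.0]
ft_force: [1.2, 0.2, -1.1]
gripper_width: 0.0875
grasp_force: 0.6
```

Request:
play_rows:
  commands:
    - {"x":-0.003,"y":0,"z":0,"yaw":0,"grip":-1}
    - {"x":-0.003,"y":0,"z":0,"yaw":0,"grip":-1}
    - {"x":-0.003,"y":0,"z":0,"yaw":0,"grip":-1}
    - {"x":-0.003,"y":0,"z":0,"yaw":0,"grip":-1}
    - {"x":-0.003,"y":0,"z":0,"yaw":0,"grip":-1}

```text
time_s: 12.5
position: [0.5407, -0.1707, 0.2057]
tcp_rot: [0.999, -0.041, 0.0, 0.0]
ft_force: [2.0, -0.3, -0.2]
gripper_width: 0.0877
grasp_force: 0.6
```

Run:
```python
from h import *
state()
for c in ("side","top"):
    f=robot.grab_frame(c)
    for n in("tray",):
        for d in robot.pinpoint(f,n)[:2]: print(n,todock(d["point"]),round(d["p"],2))
```

```text
t 12.5 hand dock [115.4   1.2] z 0.2057 yaw rel dock 0.001 F [ 2.  -0.3 -0.2]
tray [31.4 -0.1] 0.76
tray [35.8 -0.5] 0.95
```

Request:
play_rows:
  commands:
    - {"x":-0.002,"y":0,"z":0,"yaw":0,"grip":-1}
    - {"x":-0.002,"y":0,"z":0,"yaw":0,"grip":-1}
    - {"x":-0.002,"y":0,"z":0,"yaw":0,"grip":-1}
    - {"x":-0.002,"y":0,"z":0,"yaw":0,"grip":-1}
    - {"x":-0.002,"y":0,"z":0,"yaw":0,"grip":-1}

```text
time_s: 13.2
position: [0.5308, -0.17, 0.2057]
tcp_rot: [0.999, -0.041, 0.0, 0.0]
ft_force: [1.2, 0.2, -0.2]
gripper_width: 0.0878
grasp_force: 0.7
```

Request:
play_rows:
  commands:
    - {"x":-0.001,"y":0,"z":0,"yaw":0,"grip":-1}
    - {"x":-0.001,"y":0,"z":0,"yaw":0,"grip":-1}
    - {"x":-0.001,"y":0,"z":0,"yaw":0,"grip":-1}

```text
time_s: 13.5
position: [0.5279, -0.1697, 0.2057]
tcp_rot: [0.999, -0.041, 0.0, 0.0]
ft_force: [0.5, -1.1, -1.1]
gripper_width: 0.0878
grasp_force: 0.7
```

Request:
play_rows:
  commands:
    - {"x":-0.001,"y":0,"z":0,"yaw":0,"grip":-1}
    - {"x":-0.001,"y":0,"z":0,"yaw":0,"grip":-1}

```text
time_s: 13.7
position: [0.526, -0.1696, 0.2057]
tcp_rot: [0.999, -0.041, 0.0, 0.0]
ft_force: [1.6, -0.3, -1.3]
gripper_width: 0.0877
grasp_force: 0.7
```

Request:
play_rows:
  commands:
    - {"x":-0.001,"y":0,"z":0,"yaw":0,"grip":-1}
    - {"x":-0.001,"y":0,"z":0,"yaw":0,"grip":-1}

```text
time_s: 13.9
position: [0.5239, -0.1694, 0.2057]
tcp_rot: [0.999, -0.041, 0.0, 0.0]
ft_force: [0.9, -0.3, -0.4]
gripper_width: 0.0876
grasp_force: 0.8
```

Request:
play_rows:
  commands:
    - {"x":-0.001,"y":0,"z":0,"yaw":0,"grip":-1}
    - {"x":-0.001,"y":0,"z":0,"yaw":0,"grip":-1}

```text
time_s: 14.1
position: [0.522, -0.1692, 0.2057]
tcp_rot: [0.999, -0.041, 0.0, -0.0]
ft_force: [1.4, -0.9, 0.1]
gripper_width: 0.0878
grasp_force: 0.8
```

Request:
play_rows:
  commands:
    - {"x":-0.001,"y":0,"z":0,"yaw":0,"grip":-1}
    - {"x":-0.001,"y":0,"z":0,"yaw":0,"grip":-1}

```text
time_s: 14.3
position: [0.5199, -0.1691, 0.2057]
tcp_rot: [0.999, -0.041, 0.0, -0.0]
ft_force: [2.0, -0.4, -1.0]
gripper_width: 0.0878
grasp_force: 0.8
```

Request:
play_rows:
  commands:
    - {"x":-0.001,"y":0,"z":0,"yaw":0,"grip":-1}

```text
time_s: 14.4
position: [0.519, -0.169, 0.2057]
tcp_rot: [0.999, -0.041, 0.0, 0.0]
ft_force: [2.2, 0.1, -0.5]
gripper_width: 0.0882
grasp_force: 0.8
```

Request:
play_rows:
  commands:
    - {"x":-0.001,"y":0,"z":0,"yaw":0,"grip":-1}

```text
time_s: 14.5
position: [0.5179, -0.1689, 0.2057]
tcp_rot: [0.999, -0.041, 0.0, 0.0]
ft_force: [2.0, -0.4, -0.7]
gripper_width: 0.088
grasp_force: 0.8
```

Request:
play_rows:
  commands:
    - {"x":-0.001,"y":0,"z":0,"yaw":0,"grip":-1}
    - {"x":-0.001,"y":0,"z":0,"yaw":0,"grip":-1}

```text
time_s: 14.7
position: [0.516, -0.1687, 0.2057]
tcp_rot: [0.999, -0.041, 0.0, 0.0]
ft_force: [1.1, -0.4, -1.1]
gripper_width: 0.0879
grasp_force: 0.8
```

Request:
play_rows:
  commands:
    - {"x":-0.001,"y":0,"z":0,"yaw":0,"grip":-1}

```text
time_s: 14.8
position: [0.5153, -0.1686, 0.2058]
tcp_rot: [0.999, -0.04, 0.001, 0.0]
ft_force: [4.0, -0.6, -0.6]
gripper_width: 0.0875
grasp_force: 2.0
```

Request:
play_rows:
  commands:
    - {"x":-0.001,"y":0,"z":0,"yaw":0,"grip":-1}

```text
time_s: 14.9
position: [0.5148, -0.1685, 0.206]
tcp_rot: [0.999, -0.04, 0.001, 0.0]
ft_force: [5.7, -0.3, -1.0]
gripper_width: 0.088
grasp_force: 2.9
```

Run:
```python
from h import *
state()
for c in ("side","top"):
    f=robot.grab_frame(c)
    for n in("tray",):
        for d in robot.pinpoint(f,n)[:2]: print(n,todock(d["point"]),round(d["p"],2))
```

```text
t 14.9 hand dock [89.4  1.3] z 0.206 yaw rel dock 0.001 F [ 5.7 -0.3 -1. ]
tray [7.4 2.6] 0.8
tray [-19.6 -48.6] 0.57
tray [ 9.4 -1.2] 0.8
```

Request:
play_rows:
  commands:
    - {"x":-0.001,"y":0,"z":0,"yaw":0,"grip":-1}

```text
time_s: 15.2
position: [0.5143, -0.1686, 0.2062]
tcp_rot: [0.999, -0.041, 0.002, 0.0]
ft_force: [7.3, -0.6, -1.7]
gripper_width: 0.0882
grasp_force: 3.5
```

Request:
play_rows:
  commands:
    - {"x":-0.001,"y":0,"z":0,"yaw":0,"grip":-1}

```text
time_s: 15.3
position: [0.5135, -0.1685, 0.2063]
tcp_rot: [0.999, -0.041, 0.002, 0.0]
ft_force: [6.5, -0.4, -0.7]
gripper_width: 0.0876
grasp_force: 3.5
```

Request:
play_rows:
  commands:
    - {"x":-0.001,"y":0,"z":0,"yaw":0,"grip":-1}

```text
time_s: 15.4
position: [0.5126, -0.1685, 0.2064]
tcp_rot: [0.999, -0.041, 0.002, 0.0]
ft_force: [7.4, -1.2, -1.6]
gripper_width: 0.0876
grasp_force: 3.6
```

Request:
play_rows:
  commands:
    - {"x":-0.001,"y":0,"z":0,"yaw":0,"grip":-1}

```text
time_s: 15.5
position: [0.5116, -0.1683, 0.2064]
tcp_rot: [0.999, -0.041, 0.002, 0.0]
ft_force: [7.1, -0.8, -1.9]
gripper_width: 0.0878
grasp_force: 3.6
```

Both buffers are sliding in at about 7 N. I'll keep going.

Request:
play_rows:
  commands:
    - {"x":-0.001,"y":0,"z":0,"yaw":0,"grip":-1}
    - {"x":-0.001,"y":0,"z":0,"yaw":0,"grip":-1}

```text
time_s: 15.7
position: [0.5096, -0.1682, 0.2064]
tcp_rot: [0.999, -0.041, 0.002, 0.0]
ft_force: [7.1, -0.8, -1.8]
gripper_width: 0.0881
grasp_force: 3.6
```

Request:
play_rows:
  commands:
    - {"x":-0.001,"y":0,"z":0,"yaw":0,"grip":-1}

```text
time_s: 15.8
position: [0.5086, -0.1682, 0.2064]
tcp_rot: [0.999, -0.041, 0.002, 0.0]
ft_force: [6.9, 0.3, -1.4]
gripper_width: 0.0878
grasp_force: 3.6
```

Request:
play_rows:
  commands:
    - {"x":-0.001,"y":0,"z":0,"yaw":0,"grip":-1}

```text
time_s: 15.9
position: [0.5081, -0.168, 0.2066]
tcp_rot: [0.999, -0.04, 0.003, 0.0]
ft_force: [9.3, 0.1, -1.4]
gripper_width: 0.0878
grasp_force: 4.7
```

Request:
play_rows:
  commands:
    - {"x":-0.001,"y":0,"z":0,"yaw":0,"grip":-1}

```text
time_s: 16.0
position: [0.5078, -0.1678, 0.2069]
tcp_rot: [0.999, -0.04, 0.004, 0.0]
ft_force: [10.8, -0.2, -2.0]
gripper_width: 0.0881
grasp_force: 5.5
```

Request:
play_rows:
  commands:
    - {"x":-0.001,"y":0,"z":0,"yaw":0,"grip":-1}

```text
time_s: 16.1
position: [0.5073, -0.1677, 0.2071]
tcp_rot: [0.999, -0.04, 0.005, 0.0]
ft_force: [12.5, -1.1, -2.1]
gripper_width: 0.0875
grasp_force: 6.2
```

Request:
play_rows:
  commands:
    - {"x":-0.0012,"y":0,"z":0,"yaw":0,"grip":-1}
    - {"x":0,"y":0,"z":0,"yaw":0,"grip":-1}

```text
time_s: 16.3
position: [0.5069, -0.1675, 0.2075]
tcp_rot: [0.999, -0.039, 0.006, 0.0]
ft_force: [13.5, -1.0, -2.0]
gripper_width: 0.0876
grasp_force: 6.5
```

Request:
play_rows:
  commands:
    - {"x":0,"y":0,"z":0,"yaw":0,"grip":-1}
    - {"x":0,"y":0,"z":0,"yaw":0,"grip":-1}
    - {"x":0,"y":0,"z":0,"yaw":0,"grip":-1}
    - {"x":0,"y":0,"z":0,"yaw":0,"grip":-1}

```text
time_s: 16.7
position: [0.5069, -0.1675, 0.2075]
tcp_rot: [0.999, -0.039, 0.006, 0.0]
ft_force: [13.6, -0.9, -2.6]
gripper_width: 0.0878
grasp_force: 6.5
```

Run:
```python
from h import *
state()
for c in ("side","top"):
    f=robot.grab_frame(c)
    for n in("tray","bolt_knob"):
        for d in robot.pinpoint(f,n)[:1]: print(n,todock(d["point"]),round(d["p"],2))
```

```text
t 16.7 hand dock [81.5  1.7] z 0.2075 yaw rel dock 0.003 F [13.6 -0.9 -2.6]
tray [ 2.  -0.7] 0.74
tray [3.3 0.6] 0.93
bolt_knob [ 89.8 182. ] 0.53
```

Request:
play_rows:
  commands:
    - {"x":-0.0007,"y":0,"z":0,"yaw":0,"grip":-1}
    - {"x":0,"y":0,"z":0,"yaw":0,"grip":-1}
    - {"x":0,"y":0,"z":0,"yaw":0,"grip":-1}
    - {"x":0,"y":0,"z":0,"yaw":0,"grip":-1}
    - {"x":0,"y":0,"z":0,"yaw":0,"grip":-1}
    - {"x":0,"y":0,"z":0,"yaw":0,"grip":-1}
    - {"x":0,"y":0,"z":0,"yaw":0,"grip":-1}

```text
time_s: 17.7
position: [0.5067, -0.1674, 0.2077]
tcp_rot: [0.999, -0.039, 0.006, 0.0]
ft_force: [14.7, -1.4, -1.0]
gripper_width: 0.0877
grasp_force: 7.0
```

Request:
play_rows:
  commands:
    - {"x":0.002,"y":0,"z":0,"yaw":0,"grip":-1}
    - {"x":0.003,"y":0,"z":0,"yaw":0,"grip":-1}
    - {"x":0.004,"y":0,"z":0,"yaw":0,"grip":-1}
    - {"x":0.005,"y":0,"z":0,"yaw":0,"grip":-1}
    - {"x":0.005,"y":0,"z":0,"yaw":0,"grip":-1}
    - {"x":0.003,"y":0,"z":0,"yaw":0,"grip":-1}
    - {"x":0,"y":0,"z":0,"yaw":0,"grip":-1}

```text
time_s: 18.4
position: [0.5243, -0.1695, 0.2055]
tcp_rot: [0.999, -0.041, -0.0, -0.0]
ft_force: [0.4, -0.2, -1.0]
gripper_width: 0.0879
grasp_force: 0.0
```

Run:
```python
from h import *
state()
```

```text
t 18.4 hand dock [99.   1.1] z 0.2055 yaw rel dock 0.001 F [ 0.4 -0.2 -1. ]
```

Request:
play_rows:
  commands:
    - {"x":0,"y":0,"z":-0.025,"yaw":0,"grip":-1}
    - {"x":0,"y":0,"z":-0.025,"yaw":0,"grip":-1}
    - {"x":0,"y":0,"z":-0.025,"yaw":0,"grip":1}
    - {"x":0,"y":0,"z":-0.025,"yaw":0,"grip":1}
    - {"x":-0.002,"y":-0.0316,"z":0,"yaw":0,"grip":1}
    - {"x":-0.002,"y":-0.0316,"z":0,"yaw":0,"grip":1}
    - {"x":-0.002,"y":-0.0316,"z":0,"yaw":0,"grip":1}
    - {"x":-0.002,"y":-0.0316,"z":0,"yaw":0,"grip":1}
    - {"x":0,"y":-0.0316,"z":0,"yaw":0,"grip":1}
    - {"x":0,"y":-0.0316,"z":0,"yaw":0,"grip":1}

```text
time_s: 19.4
position: [0.5311, 0.0213, 0.3056]
tcp_rot: [0.999, -0.041, -0.0, 0.0]
ft_force: [-0.1, -0.4, -0.3]
gripper_width: 0.0273
grasp_force: 0.0
```

Request:
play_rows:
  commands:
    - {"x":0,"y":-0.0316,"z":0,"yaw":0,"grip":1}
    - {"x":0,"y":0,"z":0,"yaw":0,"grip":1}

```text
time_s: 19.6
position: [0.5338, 0.0566, 0.3058]
tcp_rot: [0.999, -0.037, 0.0, -0.001]
ft_force: [0.4, 1.1, 0.2]
gripper_width: 0.0112
grasp_force: 0.0
```

Run:
```python
from h import *
state()
for c in ("side","top","wrist"):
    f=robot.grab_frame(c)
    if c=="wrist": cv2.imwrite("pics/w5.png",f["img"])
    for n in("tray","bolt_knob","brass_ring","pebble","green_stone"):
        for d in robot.pinpoint(f,n)[:1]: print(c,n,todock(d["point"]),round(d["point"][2],3),round(d["p"],2))
```

```text
t 19.6 hand dock [ 89.9 227.3] z 0.3058 yaw rel dock 0.008 F [0.4 1.1 0.2]
side tray [-0.8  3.1] 0.017 0.86
side bolt_knob [ 91.8 183.8] 0.066 0.4
side brass_ring [-38.2  37.9] 0.023 0.4
side pebble [31.  12.6] 0.018 0.58
side green_stone [-27.5 -47.2] 0.018 0.45
top tray [1.4 0.7] 0.02 0.84
top brass_ring [-34.1  34.6] 0.021 0.58
top pebble [24.3 16.7] 0.021 0.58
top green_stone [-28.2 -45.1] 0.017 0.52
wrist tray [ 7.6 -0.6] 0.019 0.6
wrist bolt_knob [ 89.  187.3] 0.07 0.86
wrist brass_ring [-33.6  38.7] 0.018 0.59
wrist pebble [27.9 11.4] 0.017 0.85
```

View pics/w5.png

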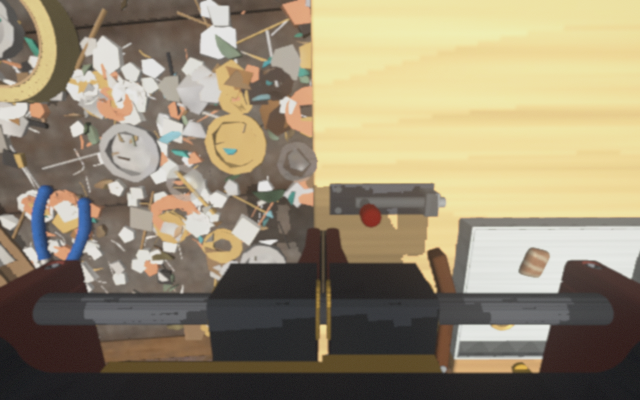

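The wrist view shows the knob at (371,215) to the right of the closed fingers, and the tray home with its contents. I'll lower beside the knob.

Request:
play_rows:
  commands:
    - {"x":0,"y":0,"z":0.025,"yaw":0,"grip":1}
    - {"x":0,"y":0,"z":0.025,"yaw":0,"grip":1}
    - {"x":0,"y":0,"z":0.018,"yaw":0,"grip":1}
    - {"x":0,"y":0,"z":0.008,"yaw":0,"grip":1}
    - {"x":0,"y":0.004,"z":0,"yaw":0,"grip":1}
    - {"x":0,"y":0.004,"z":0,"yaw":0,"grip":1}
    - {"x":0,"y":0.003,"z":0,"yaw":0,"grip":1}

```text
time_s: 21.2
position: [0.5336, 0.0402, 0.2306]
tcp_rot: [0.999, -0.041, 0.001, -0.0]
ft_force: [-0.1, -0.5, 0.6]
gripper_width: 0.0006
grasp_force: 0.0
```

Request:
play_rows:
  commands:
    - {"x":0,"y":0.002,"z":0,"yaw":0,"grip":1}
    - {"x":0,"y":0.002,"z":0,"yaw":0,"grip":1}
    - {"x":0,"y":0.002,"z":0,"yaw":0,"grip":1}
    - {"x":0,"y":0.002,"z":0,"yaw":0,"grip":1}

```text
time_s: 21.6
position: [0.5325, 0.0327, 0.2298]
tcp_rot: [0.999, -0.041, 0.0, -0.0]
ft_force: [-0.6, 0.5, -0.7]
gripper_width: 0.0005
grasp_force: 0.0
```

Request:
play_rows:
  commands:
    - {"x":0,"y":0.003,"z":0,"yaw":0,"grip":1}
    - {"x":0,"y":0.003,"z":0,"yaw":0,"grip":1}
    - {"x":0,"y":0.003,"z":0,"yaw":0,"grip":1}
    - {"x":0,"y":0.003,"z":0,"yaw":0,"grip":1}

```text
time_s: 22.0
position: [0.5316, 0.021, 0.2297]
tcp_rot: [0.999, -0.04, 0.0, -0.0]
ft_force: [-0.5, 2.0, 1.1]
gripper_width: 0.0002
grasp_force: 1.6
```

Run:
```python
from h import *
state()
f=robot.grab_frame("side")
for d in robot.pinpoint(f,"bolt_knob")[:2]: print(todock(d["point"]),round(d["p"],2))
```

```text
t 22.0 hand dock [ 90.6 191.5] z 0.2297 yaw rel dock 0.001 F [-0.5  2.   1.1]
[ 87.2 174. ] 0.45
```

Request:
play_rows:
  commands:
    - {"x":0,"y":0.003,"z":0,"yaw":0,"grip":1}
    - {"x":0,"y":0.003,"z":0,"yaw":0,"grip":1}
    - {"x":0,"y":0.003,"z":0,"yaw":0,"grip":1}
    - {"x":0,"y":0.003,"z":0,"yaw":0,"grip":1}
    - {"x":0,"y":0.003,"z":0,"yaw":0,"grip":1}
    - {"x":0,"y":0.003,"z":0,"yaw":0,"grip":1}
    - {"x":0,"y":0.003,"z":0,"yaw":0,"grip":1}
    - {"x":0,"y":0.003,"z":0,"yaw":0,"grip":1}
    - {"x":0,"y":0.002,"z":0,"yaw":0,"grip":1}

```text
time_s: 23.0
position: [0.5295, -0.0055, 0.2297]
tcp_rot: [0.999, -0.041, 0.0, 0.0]
ft_force: [2.0, 3.1, 0.3]
gripper_width: 0.0003
grasp_force: 1.6
```

Request:
play_rows:
  commands:
    - {"x":0,"y":0.002,"z":0,"yaw":0,"grip":1}
    - {"x":0,"y":0.001,"z":0,"yaw":0,"grip":1}

```text
time_s: 23.2
position: [0.5293, -0.0083, 0.2297]
tcp_rot: [0.999, -0.041, 0.0, 0.0]
ft_force: [2.6, 3.6, 1.0]
gripper_width: 0.0006
grasp_force: 1.5
```

Request:
play_rows:
  commands:
    - {"x":0,"y":0.001,"z":0,"yaw":0,"grip":1}
    - {"x":0,"y":0.001,"z":0,"yaw":0,"grip":1}

```text
time_s: 23.4
position: [0.5291, -0.0101, 0.2297]
tcp_rot: [0.999, -0.041, 0.0, -0.0]
ft_force: [2.5, 3.4, 1.1]
gripper_width: 0.0003
grasp_force: 1.5
```

Request:
play_rows:
  commands:
    - {"x":0,"y":0.001,"z":0,"yaw":0,"grip":1}
    - {"x":0,"y":0.001,"z":0,"yaw":0,"grip":1}

```text
time_s: 23.6
position: [0.5289, -0.0121, 0.2297]
tcp_rot: [0.999, -0.041, 0.0, -0.0]
ft_force: [2.1, 3.4, 0.7]
gripper_width: 0.0004
grasp_force: 1.5
```

Request:
play_rows:
  commands:
    - {"x":0,"y":0.001,"z":0,"yaw":0,"grip":1}
    - {"x":0,"y":0.001,"z":0,"yaw":0,"grip":1}

```text
time_s: 23.8
position: [0.5289, -0.0128, 0.2298]
tcp_rot: [0.999, -0.04, 0.0, -0.001]
ft_force: [2.0, 8.6, 1.3]
gripper_width: 0.0002
grasp_force: 4.4
```

Request:
play_rows:
  commands:
    - {"x":0,"y":0.001,"z":0,"yaw":0,"grip":1}

```text
time_s: 23.9
position: [0.5288, -0.013, 0.2298]
tcp_rot: [0.999, -0.04, 0.0, -0.001]
ft_force: [2.3, 10.8, 1.3]
gripper_width: 0.0008
grasp_force: 5.5
```

Request:
play_rows:
  commands:
    - {"x":0,"y":0.001,"z":0,"yaw":0,"grip":1}

```text
time_s: 24.0
position: [0.5288, -0.0132, 0.2298]
tcp_rot: [0.999, -0.039, 0.0, -0.002]
ft_force: [3.0, 13.1, 0.9]
gripper_width: 0.0005
grasp_force: 6.6
```

Request:
play_rows:
  commands:
    - {"x":0,"y":0.001,"z":0,"yaw":0,"grip":1}

```text
time_s: 24.1
position: [0.5288, -0.0135, 0.2298]
tcp_rot: [0.999, -0.039, 0.001, -0.002]
ft_force: [3.2, 15.2, 1.0]
gripper_width: 0.0006
grasp_force: 7.7
```

The bolt has reached its stop. I'll back off left, raise, and check.

Request:
play_rows:
  commands:
    - {"x":0,"y":-0.003,"z":0,"yaw":0,"grip":1}
    - {"x":0,"y":-0.005,"z":0,"yaw":0,"grip":1}
    - {"x":0,"y":-0.008,"z":0,"yaw":0,"grip":1}
    - {"x":0,"y":-0.008,"z":0,"yaw":0,"grip":1}
    - {"x":0,"y":-0.004,"z":-0.02,"yaw":0,"grip":1}
    - {"x":0,"y":0,"z":-0.03,"yaw":0,"grip":1}
    - {"x":0,"y":0,"z":-0.03,"yaw":0,"grip":1}
    - {"x":0,"y":0,"z":-0.02,"yaw":0,"grip":1}
    - {"x":0,"y":0,"z":0,"yaw":0,"grip":1}

```text
time_s: 25.0
position: [0.5315, 0.0111, 0.3323]
tcp_rot: [0.999, -0.041, 0.002, -0.0]
ft_force: [-0.3, 0.5, -0.7]
gripper_width: 0.0003
grasp_force: 0.0
```

Run:
```python
from h import *
state()
for c in ("side","top","wrist"):
    f=robot.grab_frame(c)
    if c=="side": cv2.imwrite("pics/fin.png",cv2.resize(f["img"][180:300,220:410],None,fx=4,fy=4,interpolation=cv2.INTER_CUBIC))
    rect(f,"tray",.043)
    for n in("tray","bolt_knob","brass_ring","pebble","green_stone"):
        for d in robot.pinpoint(f,n)[:1]: print(c,n,todock(d["point"]),round(d["point"][2],3),round(d["p"],2))
```

```text
t 25.0 hand dock [ 91.3 181.7] z 0.3323 yaw rel dock 0.001 F [-0.3  0.5 -0.7]
27 tray 0.93 [ 431.8 -175.7] [216.7 148.5] 85.59
side tray [0.5 2.1] 0.019 0.86
side bolt_knob [ 90.9 137.7] 0.066 0.47
side brass_ring [-37.6  33. ] 0.022 0.41
side pebble [31.7 13.7] 0.015 0.53
side green_stone [-29.3 -47.2] 0.021 0.37
28 tray 0.87 [ 427.3 -161.7] [175.4 138.8] 86.57
top tray [-0.2  3. ] 0.018 0.68
top bolt_knob [ -20.5 -310.2] -0.0 0.51
top brass_ring [-35.2  34.2] 0.02 0.35
top pebble [24.7 15.1] 0.018 0.51
top green_stone [0.2 0.7] 0.018 0.33
29 tray 0.91 [ 461.9 -158.3] [186.5  87. ] 85.33
wrist tray [5.9 1.7] 0.016 0.57
wrist bolt_knob [ 88.9 140.7] 0.07 0.76
wrist pebble [26.5 11.7] 0.019 0.95
wrist green_stone [-24.7 -49.8] 0.018 0.57
```

View pics/fin.png

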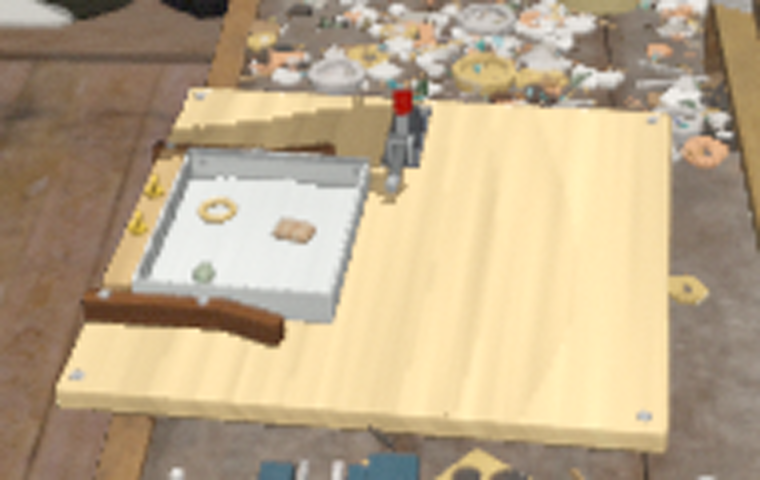

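The final view shows the tray home with the ring, green stone and pebble inside, and the bolt shot with its rod tip behind the wall. I'll check the bolt's travel exactly from the red blob before and after.

Run:
```python
from h import *
def red(img,f):
    b,g,r=[img[...,i].astype(int) for i in range(3)]
    m=((r>110)&(g<70)&(b<70)).astype(np.uint8)
    n,l,s,c=cv2.connectedComponentsWithStats(m)
    for i in range(1,n):
        p=todock(ray(f,*c[i],.066))
        if s[i,4]>=4 and 70<p[0]<110 and 90<p[1]<220: print(s[i,4],c[i].round(1),p)
for c,old in (("side","side_1"),("top","top_2")):
    f=robot.grab_frame(c); print(c); red(cv2.imread(f"pics/{old}.png"),f); print("->"); red(f["img"],f)
```

```text
side
23 [322.  198.3] [ 93.6 186.5]
->
24 [320.2 205.1] [ 93.5 142.2]
top
16 [295.  195.5] [ 89.7 186.1]
->
4 [308.5 195.5] [ 92.9 141.8]
```

Request:
play_rows:
  commands:
    - {"x":-0.018,"y":0.02,"z":0,"yaw":0,"grip":1}
    - {"x":-0.018,"y":0.02,"z":0,"yaw":0,"grip":1}
    - {"x":-0.018,"y":0.02,"z":0,"yaw":0,"grip":1}
    - {"x":-0.018,"y":0.02,"z":0,"yaw":0,"grip":1}
    - {"x":0,"y":0,"z":0,"yaw":0,"grip":1}
    - {"x":0,"y":0,"z":0,"yaw":0,"grip":1}

```text
time_s: 26.75
position: [0.4525, -0.0632, 0.3299]
tcp_rot: [0.999, -0.041, 0.0, -0.0]
ft_force: [0.5, 0.4, 0.1]
gripper_width: 0.0005
grasp_force: 0.0
```

Run:
```python
from h import *
state()
f=robot.grab_frame("wrist")
R,t=np.array(f["R"]),np.array(f["t"]); c,s=np.cos(DY),np.sin(DY)
def px(x,y,z):
    w=np.array([*(D0+np.array([[c,-s],[s,c]])@np.array([x,y])/1000),.018+z/1000]); q=R@w+t
    return q[0]/q[2]*f["fx"]+f["cx"],q[1]/q[2]*f["fy"]+f["cy"]
img=f["img"].copy()
for q in ((91,68,12),(91,118,12),(76,118,0),(106,118,0),(106,215,0),(76,215,0)):
    p=px(*q); print(q,np.round(p,1)); cv2.circle(img,(int(round(p[0])),int(round(p[1]))),1,(255,0,255),-1)
r=robot.regions_of(f,"tray"); print([round(i["p"],2) for i in r])
u,v=map(int,px(91,110,12)); u0=max(0,u-100);v0=max(0,v-70)
cv2.imwrite("pics/rod.png",cv2.resize(img[v0:v0+140,u0:u0+200],None,fx=4,fy=4,interpolation=cv2.INTER_NEAREST)); print(u0,v0)
```

```text
t 26.75 hand dock [ 18.7 101.2] z 0.3299 yaw rel dock -0.0 F [0.5 0.4 0.1]
(91, 68, 12) [359.6 117.4]
(91, 118, 12) [304.2 117.5]
(76, 118, 0) [305.2 133.7]
(106, 118, 0) [304.7 100.7]
(106, 215, 0) [200.2 100.7]
(76, 215, 0) [203.7 133.8]
[0.82, 0.15]
213 47
```

View pics/rod.png

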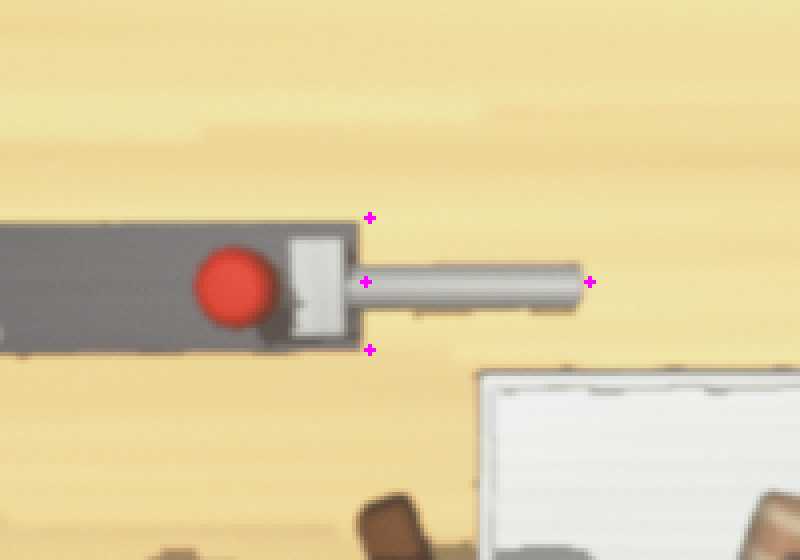

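In the wrist close-up the rod tip is at (582,285) and the seat's end is at (358,285). That 224 px matches the 222 px expected for a full 50 mm shot. The tray sits square behind the rod, so I'll hand in.

```bash
python3 -c "
from cell import robot
print(robot.sign_off())"
```

```text
the job is handed in; nothing more can be done
None
```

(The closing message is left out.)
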